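Clamp a lock cylinder in a hand-cranked vice

ROBOT

A 6-joint arm with a two-finger parallel gripper is mounted at the origin on a cart in front of the work surface, level with it; the furniture and walls round the work are solid. World frame = base frame: x ahead of the robot, y to its left, z up, the work surface at z = 0. Lengths are in mm, angles in rad, forces in N, time in s.
With the tool pointing down it reaches from about 275 to 750 mm from the base axis. Payload 10.2 kg.
Tool frame: the origin (TCP) lies on the front face of the gripper's body, between the roots of the fingers; the fingertips stand 73 mm ahead of it and the grasp point (between the pads) lies 54 mm ahead of it; z points along the fingers, y is the line along which they close (so a half turn about z gives the same grasp; the last joint's range is limited). The gripper opens to 85 mm and grips with 20 to 120 N. Pads are 22 mm wide; open, the fingers measure 114 mm over their backs; the gripper's body (76 mm by 85 mm) begins 54 mm behind the grasp point. The pads swing forward as they close: fully open they stand 13 mm farther back than shut.
Start: joints at [-1.559, 0.313, 1.498, -0, 1.331, -0.223], TCP at [122.127, -510.604, 303.894] pointing down, gripper open.
Joint ranges: [-2.94, 2.94], [-0.97, 2.17], [0.19, 2.56], [-1.23, 4.37], [0.02, 3.11], [-2.88, 2.88]. Speed limits (rad/s): [2.39, 2.39, 3.01, 3.14, 3.14, 3.14].

INTERFACE

Orientations are given as a unit quaternion [w, x, y, z].
In Python, from rig import * gives the robot as it stands.
- The arm moves only by the tool step_arm, never from a script. Its argument "plan" is a list of rows, each an object with "offset": the shift along the tool's x, y, z in cm, a list of three; "rot": the turn, a rotation vector about the tool's x, y, z in degrees, a list of three; "gripper": the finger opening in cm, from 0 to 8.54. In form: [{"offset": [x, y, z], "rot": [wx, wy, wz], "gripper": gripper}, ...]. A call has 1 to 12 rows; each row is the pose to reach, as a shift and turn from the pose commanded when the call began, along the tool's axes at that moment; what a row does not reach only later rows make up. A row lasts 1/10 s, in which the tool goes at most 50 mm and 8.59 degrees, less where a joint would pass 70% of its speed; a pose out of reach is approached as far as the arm can. A call with a gripper value outside its range is refused whole. The fingers move at their own pace and stop on an object; "squeeze" is the grip in N (left out, the last holds). Time passes only in rows, so rows that repeat a pose let the fingers close. It gives the time, the measured TCP pose, the force, the opening and the grip force at its end, in the units of the state.
- sense(): the state, without advancing time (a new reading comes with each control period).
- capture(name): name is "scene" or "top"; returns a dict with "color" (480x640x3 uint8, red, green, blue), "depth" (480x640 float32, mm along the optical axis (not along the pixel's ray), 0 where there is no reading), "vertical_fov" (degrees; the focal length in pixels is half the picture's height over the tangent of half this angle, whatever the lens; pixels are square), "cx", "cy" (the principal point, pixels), "rvec" (rotation vector, rad) and "tvec" (3), from world to camera coordinates, as OpenCV has them. Camera axes: x right, y down, z forward; pixel columns grow to the right and rows downward; lengths in mm; the calibration is good to about 2 mm. A picture is of the moment at which its call begins.
- finish_job(): hands the job in; it is judged then, once.
The state is a dict: "time_s": time; "joints": joint angles; "dq": joint speeds; "tau": joint torques, N m; "eef_pos": TCP position; "ee_rot": TCP orientation; "force": force on the tool from outside, world axes, zero at the start; "wrist_torque": the same for the moment, N m; "grip_width": opening from 0.0 (shut) to 1.0 (fully open); "grip_force": force on a finger pad.
Only numpy, scipy, OpenCV 4.12 (cv2) and the standard library are available. Lean on these libraries where they do the work, as an engineer would, in place of code of your own. Each camera call takes 0.05 s, during which the arm holds its last target. There are 200 camera calls.

TASK

Stand the lock cylinder in the cradle of the small vice, lined up with the track between the end stop and the open jaw, and let go of it. Then take the crank handle by its loose sleeve and wind it clockwise, keeping hold of the sleeve all the while, until the jaw has pushed the cylinder up against the end stop and pinches it firmly, about 25 N: stop when the handle clearly stiffens, do not crush the cylinder. Let go, leaving it clamped, and leave the other things on the table where they are.

Things in the scene. Friction and masses are not known exactly. Their poses are not given: they have to be found in the camera images.
- lock_cylinder: Steel euro-profile lock cylinder, loose, 0.15 to 0.3 kg, standing on its narrow leg: 68 mm between its end faces along its own y, 33 mm tall. Round barrel 16 mm wide on top (its axis 24 mm above the underside), leg 10 mm wide below. Origin at the centre of its underside, z up. Grasp it across the barrel.
- vice: Grey vice bolted to the table, 270x76 mm, at another place and yaw each time. Origin on the table under the middle of the track, x along the track, z up. From -x to +x: end stop, cradle, sliding jaw, gearbox (top z = 55 mm) with the crank on top. The end stop's face (nose 12 mm wide, 42 mm high) lies at x = -119 to -107 mm, differently each time, and is not measured.
- cradle (a point): Point on the cradle floor midway between the rails (vice x = -66, z = 22 mm): set the cylinder's origin here, its y along the vice's x either way round, clear of end stop and jaw. The floor is 30 mm wide, x = -115 to -30 mm. Two pairs of short rails stand on it, 15 mm apart inside (the leg goes between), 12 mm high, at x = -105 to -89 and -56 to -40 mm.
- jaw: Sliding jaw with a stiffly sprung nose (15 N per mm) 12 mm wide, z = 24 to 50 mm. Origin at table height under its pushing face, which starts at vice x = +9 to +18 mm and goes towards -x by 8 mm per rad of the crank. It slides the cylinder along the cradle until the end stop holds it, then the squeeze rises by about 10 N per 0.1 rad of the crank. Right is 10 to 45 N.
- crank_axis (a point): Point on the vertical axis of the crank, level with the sleeve's underside (69 mm above the table).
- crank (a joint): Crank angle in rad, growing clockwise seen from above (jaw closing). At 0 the arm points along the vice's +x. Starts at -0.3 to 0.9; the clamped angle is 6.9 to 8.8, not known beforehand. Friction takes 4 to 6 N at the sleeve to keep it turning and holds it where it is left; every 10 N of squeeze adds 1.6 N at the sleeve.
- sleeve: Black upright grip sleeve of the crank, 23 mm diameter, 50 mm tall, spinning freely about its own axis on the crank pin, 50 mm from the crank axis. Origin at the centre of its underside (69 mm above the table); z up. The steel crank arm lies under it, top at 66 mm. Since the sleeve spins, the hand need not turn with the crank.
- padlock: Bystander: brass padlock lying flat, 62x40x14 mm; leave it alone.
- remote_fob: Bystander: small dark remote shell, 35x59x14 mm; leave it alone.
- marker: Bystander: felt marker lying down, 18x126x18 mm; leave it alone.
- chip_brush: Bystander: flat brush, 38x160x13 mm; leave it alone.
- oil_bottle: Bystander: small oiler bottle standing, 42 mm wide, 122 mm tall; leave it alone.
- key_black: Bystander: car key with a black cap lying flat, 31x73x9 mm; leave it alone.
Mind the look-alikes: they are no part of the job. What is shaped like the lock_cylinder but blue is not meant.

How it is judged:
By the outcome, as a careful person would: the job done as asked, in the order asked, and still so for the second after the job is handed in, with the robot touching nothing.
It also fails if it takes over 72 s, if anything falls off the work surface, if the arm or the gripper's body presses on something with over 40 N, if the wrist force passes 120 N, or if a joint passes its speed limit or range.

## Working session

There is one attempt and no reset: what is moved stays moved. The work goes in short steps, Python scripts to look and compute and a tool call to move; the robot and the scene stay as the last step left them, time stands still between calls to the robot, and variables do not carry over. Pictures are saved under pics/ and viewed, at most 13 in all, crops included, and the job is handed in when it is done.

Besides the shell and the picture viewer there is one more tool, called after "Request:" as name([rows], argument=value, ...), one row to a line, values as JSON. step_arm: Moves the arm, as the interface text tells. Its arguments: {"type":"object","properties":{"plan":{"type":"array"},"squeeze":{"type":"number"}},"required":["plan"]}

```bash
mkdir -p pics; ls
cat > h.py <<'E'
from rig import *
import numpy as np, cv2
from scipy.spatial.transform import Rotation as R
def cam(n):
    c=capture(n); c['f']=240/np.tan(np.radians(c['vertical_fov'])/2); c['R']=cv2.Rodrigues(np.array(c['rvec'],float))[0]; return c
def pt(c,u,v,z=None):
    """world point of pixel by depth, or on plane z"""
    d=np.array([(u-c['cx'])/c['f'],(v-c['cy'])/c['f'],1.]); t=np.array(c['tvec'],float).ravel()
    o=-c['R'].T@t; w=c['R'].T@d
    s=(z-o[2])/w[2] if z is not None else np.median(c['depth'][int(v)-1:int(v)+2,int(u)-1:int(u)+2])
    return o+s*w
def save(c,n,box=None):
    im=c['color'][:,:,::-1]
    if box: x,y,w,h=box; im=cv2.resize(im[y:y+h,x:x+w],None,fx=min(800/w,600/h),fy=min(800/w,600/h),interpolation=cv2.INTER_CUBIC)
    cv2.imwrite('pics/'+n+'.png',im)
E
python3 - <<'E'
from h import *
import pickle
for n in('top','scene'):
    c=cam(n); save(c,n); pickle.dump(c,open(n+'.pkl','wb'))
    print(n,c['f'],-c['R'].T@np.ravel(c['tvec']),c['R'])
s=sense(); print(s)
E
```

```text
pics
top 544.5890350092303 [ 363.38315779 -104.58512123 1469.01097287] [[ 0.0186817  -0.99970596  0.01545941]
 [-0.99091176 -0.020573   -0.13293097]
 [ 0.13320993 -0.01283553 -0.99100472]]
scene 614.3033314513164 [-309.92365646  777.16090239  726.59150618] [[-0.70833743 -0.70544389  0.02463753]
 [-0.34645885  0.31704604 -0.88286357]
 [ 0.61499948 -0.6339012  -0.46898285]]
{'time_s': 0.1, 'joints': array([-1.55937149e+00,  3.13365215e-01,  1.49831124e+00, -3.34641787e-06,
        1.33102240e+00, -2.23410651e-01]), 'dq': array([ 8.50761884e-04, -1.33385907e-03, -2.43075465e-03, -2.29894538e-03,
        5.40172397e-04, -8.63797876e-05]), 'tau': array([ 1.83094500e-03, -4.12902939e+01, -2.60146308e+01, -2.29583875e-04,
        3.01966509e-03, -2.48535247e-05]), 'eef_pos': array([ 122.1390788 , -510.45168072,  303.42579146]), 'ee_rot': array([-5.50168490e-04,  9.93114254e-01,  1.17148504e-01,  5.68990259e-05]), 'force': array([-0.31305176,  0.81066824, -0.19828453]), 'wrist_torque': array([ 0.03277985, -0.0249936 ,  0.01744942]), 'grip_force': 0.0, 'grip_width': 0.9985386375579626}
```

View pics/top.png

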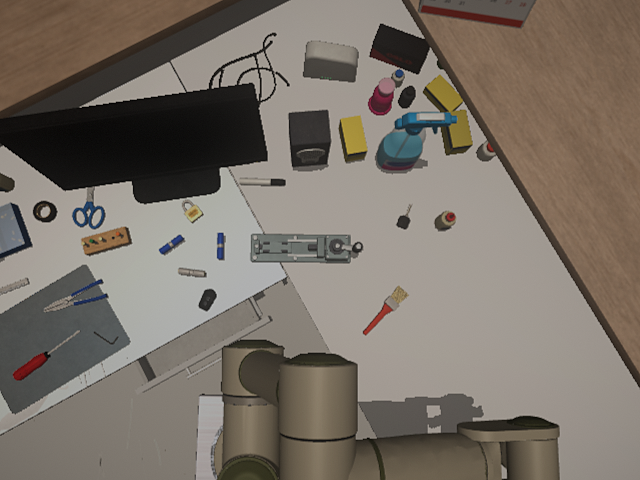

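View pics/scene.png

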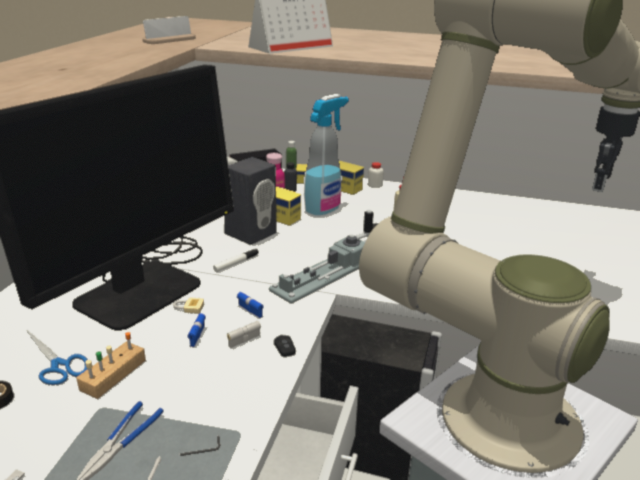

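In the top view the steel cylinder is at (192,272). The look-alikes are the blue ones at (172,244) and (220,246). The vice runs from about (252,248) to (352,248), with the sleeve near (358,246). I'll check this in close crops.

Run:
```python
from h import *
import pickle
c=pickle.load(open('top.pkl','rb')); s=pickle.load(open('scene.pkl','rb'))
a=c['color'][225:285,165:375,::-1]; b=s['color'][215:355,180:400,::-1]
a=cv2.resize(a,(798,228),interpolation=cv2.INTER_CUBIC); b=cv2.resize(b,(580,369),interpolation=cv2.INTER_CUBIC)
o=np.zeros((600,800,3),np.uint8); o[:228,:798]=a; o[230:599,:580]=b; cv2.imwrite('pics/crop.png',o)
```

```text
(no output)
```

View pics/crop.png

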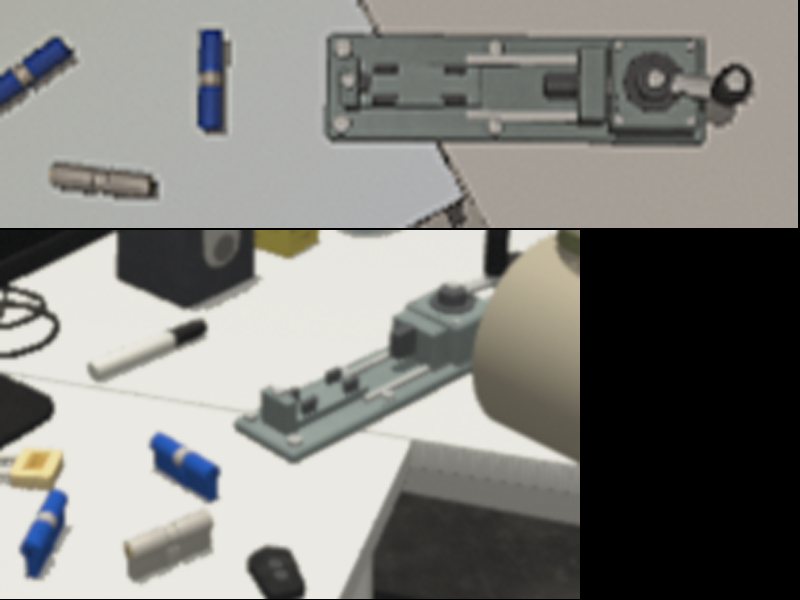

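The crop shows the steel cylinder at (192,272.5), standing with its axis roughly across the image. The rails are centred at crop (420,84), the crank boss at (655,78) and the sleeve top at (735,80).

Run:
```python
from h import *
import pickle
c=pickle.load(open('top.pkl','rb'))
vs,us=np.mgrid[0:480,0:640]
d=np.stack([(us-c['cx'])/c['f'],(vs-c['cy'])/c['f'],np.ones(us.shape)],-1)*c['depth'][...,None]
P=(d-np.ravel(c['tvec']))@c['R']
def seg(u0,u1,v0,v1,z0,z1):
    q=P[v0:v1,u0:u1].reshape(-1,3); q=q[(q[:,2]>z0)&(q[:,2]<z1)]
    r=cv2.minAreaRect(q[:,:2].astype(np.float32)); print(len(q),q.mean(0).round(1),np.round(r[0],1),np.round(r[1],1),round(r[2],1)); return q
print('table z',P[262:268,180:210,2].mean())
seg(172,214,262,284,20,45); 
print('gearbox');seg(322,354,228,265,48,62)
print('whole');seg(245,356,228,268,6,62)
print('sleeve');seg(345,370,232,258,100,135)
print('stop');seg(248,265,230,265,34,50)
f=lambda a,b:(165+a/3.8,225+b/3.8)
for n,a,b,z in[('rail',384,69,34),('rail',455,69,34),('rail',384,100,34),('rail',455,100,34),('jawnose',547,84,50),('stopface',358,84,42),('slv',735,80,119),('boss',655,78,75),('sBL',328,38,12),('',705,38,12),('',703,142,12),('',328,142,12),('cylL',52,174,32),('cylR',152,185,32)]:
    print(n,pt(c,*f(a,b),z).round(1), P[int(f(a,b)[1]),int(f(a,b)[0])].round(1))
for r in (240,248):print(P[r,248:366:3,2].round())
```

```text
table z 0.43991587049799913
171 [467.3 186.1  31.8] [467.6 186. ] [70.3 16.9] 84.1
gearbox
484 [ 539.8 -191.1   53.3] [ 539.9 -195.5] [64. 78.] 1.3
whole
2717 [537.5 -95.6  25.1] [ 541.8 -100.1] [105.8 294.6] 1.2
sleeve
72 [ 532.6 -243.8  119.7] [ 533.7 -244.4] [21.4 22. ] 73.5
stop
75 [537.7  12.4  42.6] [538.4   8. ] [34.3 24. ] 2.1
rail [548.3  -8.7  34. ] [548.6  -8.6  34.9]
rail [549.3 -58.3  34. ] [550.3 -56.1  29.3]
rail [526.5  -9.3  34. ] [526.7  -9.5  39.1]
rail [527.5 -58.8  34. ] [528.4 -56.8  33.5]
jawnose [ 538.1 -122.5   50. ] [ 363.4 -104.6 1469. ]
stopface [536.4   8.5  42. ] [536.7   9.1  41.6]
slv [ 534.8 -245.4  119. ] [ 534.6 -244.1  121.2]
boss [ 540.6 -195.5   75. ] [ 542.5 -194.8   70.9]
sBL [572.5  33.1  12. ] [573.   34.3   8.2]
 [ 578.1 -235.    12. ] [ 579.5 -234.4    2.3]
 [ 503.7 -234.2   12. ] [ 504.6 -234.1   12.8]
 [498.4  30.7  12. ] [500.3  32.5   1.9]
cylL [470.4 219.1  32. ] [472.4 220.9  32.3]
cylR [464.2 149.6  32. ] [466.9 152.1  18.7]
[-3. 13. 15. 41. 13. 10.  8. 12.  9.  7.  6.  7.  9. 16. 15. 18. 16. 17.
 14. 13. 14. 19. 18. 51. 52. 48. 52. 50. 53. 60. 60. 52. 54. 58. 13. -4.
  3. -6.  2.  0.]
[  3.   6.  16.  47.  38.  22.  24.  24.  25.  18.  24.  24.  22.  18.
  26.  10.  12.  10.  14.  19.  36.  50.  54.  52.  49.  53.  52.  56.
  53.  67.  70.  71.  69.  68.  69. 104. 124. 123. 118.   1.]
```

```bash
cat >> h.py <<'E'
def off(p,yaw,p0=None,q0=None):
    """tool-axis shift (cm) and turn (deg) to TCP p with tool y at yaw deg (tool down)"""
    s=sense(); p0=s['eef_pos'] if p0 is None else p0; q=s['ee_rot'] if q0 is None else q0
    A=R.from_quat([q[1],q[2],q[3],q[0]]); a=np.radians(yaw); y=[np.cos(a),np.sin(a),0]; z=[0,0,-1]
    B=R.from_matrix(np.stack([np.cross(y,z),y,z],1))
    return (A.inv().apply(np.array(p)-p0)/10).round(2),(A.inv()*B).as_rotvec(degrees=True).round(1)
def st():
    s=sense(); print('t',s['time_s'],s['eef_pos'].round(1),'F',s['force'].round(1),'w',round(s['grip_width']*85.4,1),'g',s['grip_force'],'j',s['joints'].round(2))
E
python3 - <<'E'
from h import *
import pickle
c=pickle.load(open('top.pkl','rb'))
vs,us=np.mgrid[0:480,0:640]
d=np.stack([(us-c['cx'])/c['f'],(vs-c['cy'])/c['f'],np.ones(us.shape)],-1)*c['depth'][...,None]
P=(d-np.ravel(c['tvec']))@c['R']
m=(P[...,2]>60)&(us<300)&(vs<330)
q=P[m]; q=q[(q[:,0]<700)]; 
for y in range(0,400,50):
  r=q[(q[:,1]>y)&(q[:,1]<y+50)]
  if len(r): print(y,r[r[:,0].argmin()].round())
print(off((468,192,200),-5.5),off((468,192,81),-5.5))
E
```

```text
250 [693. 299. 125.]
300 [683. 350. 130.]
350 [558. 379.  63.]
(array([ 49.98, -60.26,  10.42]), array([ -0. ,  -0.1, -71. ])) (array([ 49.98, -60.25,  22.32]), array([ -0. ,  -0.1, -71. ]))
```

Request:
step_arm([
  {"offset":[50.0,-60.3,8.0],"rot":[0,0,-71],"gripper":4.0},
  {"offset":[50.0,-60.3,8.0],"rot":[0,0,-71],"gripper":4.0},
  {"offset":[50.0,-60.3,8.0],"rot":[0,0,-71],"gripper":4.0},
  {"offset":[50.0,-60.3,8.0],"rot":[0,0,-71],"gripper":4.0},
  {"offset":[50.0,-60.3,8.0],"rot":[0,0,-71],"gripper":4.0},
  {"offset":[50.0,-60.3,8.0],"rot":[0,0,-71],"gripper":4.0},
  {"offset":[50.0,-60.3,8.0],"rot":[0,0,-71],"gripper":4.0},
  {"offset":[50.0,-60.3,8.0],"rot":[0,0,-71],"gripper":4.0},
  {"offset":[50.0,-60.3,8.0],"rot":[0,0,-71],"gripper":4.0},
  {"offset":[50.0,-60.3,8.0],"rot":[0,0,-71],"gripper":4.0},
  {"offset":[50.0,-60.3,8.0],"rot":[0,0,-71],"gripper":4.0},
  {"offset":[50.0,-60.3,8.0],"rot":[0,0,-71],"gripper":4.0},
])

```text
time_s: 1.3
eef_pos: [386.1, 27.2, 242.8]
ee_rot: [0.0, 0.74, 0.672, 0.0]
force: [0.2, -1.2, 0.1]
grip_width: 0.471
grip_force: 0.0
```

```bash
python3 -c "
from h import *
st();print(off((468,192,160),-5.5))"
```

```text
t 1.3 [386.1  27.2 242.8] F [ 0.2 -1.2  0.1] w 40.2 g 0.0 j [-0.23  0.07  1.97 -0.    1.1  -0.14]
(array([17.2 ,  6.56,  8.28]), array([ 0.,  0., -0.]))
```

Request:
step_arm([
  {"offset":[17.2,6.6,8.3],"rot":[0,0,0],"gripper":4.0},
  {"offset":[17.2,6.6,8.3],"rot":[0,0,0],"gripper":4.0},
  {"offset":[17.2,6.6,8.3],"rot":[0,0,0],"gripper":4.0},
  {"offset":[17.2,6.6,8.3],"rot":[0,0,0],"gripper":4.0},
  {"offset":[17.2,6.6,8.3],"rot":[0,0,0],"gripper":4.0},
  {"offset":[17.2,6.6,8.3],"rot":[0,0,0],"gripper":4.0},
  {"offset":[17.2,6.6,8.3],"rot":[0,0,0],"gripper":4.0},
  {"offset":[17.2,6.6,8.3],"rot":[0,0,0],"gripper":4.0},
])

```text
time_s: 2.1
eef_pos: [468.1, 188.7, 160.8]
ee_rot: [0.0, 0.741, 0.672, 0.0]
force: [-0.1, -0.3, -0.4]
grip_width: 0.468
grip_force: 0.0
```

```bash
python3 -c "
from h import *
st();print(off((468,192,81),-5.5))
c=cam('scene');save(c,'hover1',(150,200,200,150))"
```

```text
t 2.1 [468.1 188.7 160.8] F [-0.1 -0.3 -0.4] w 40.0 g 0.0 j [ 0.15  0.43  1.74 -0.    0.97  0.25]
(array([ 0.32, -0.05,  7.98]), array([ 0.1, -0. , -0.1]))
```

View pics/hover1.png

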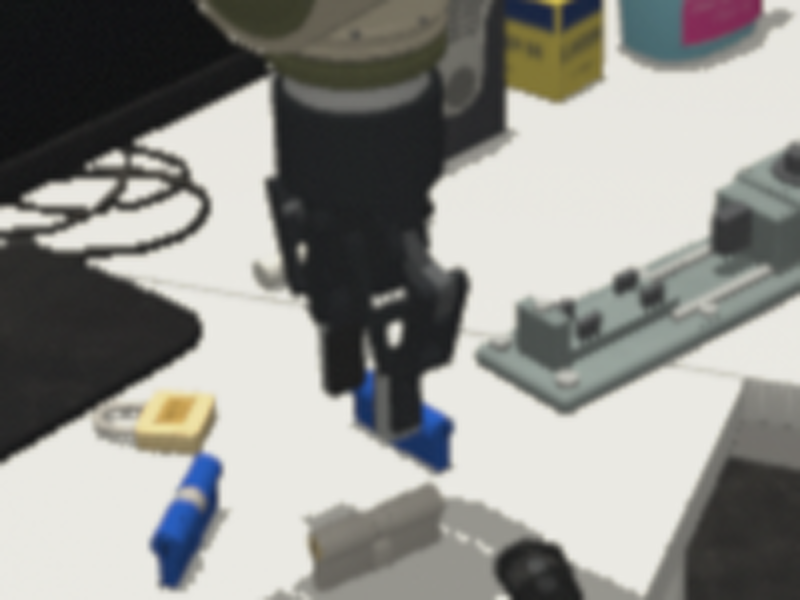

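The gripper hovers in line with the steel cylinder, which is at crop (375,535) with the blue one behind it. Descending.

Request:
step_arm([
  {"offset":[0,0,1.5],"rot":[0,0,0],"gripper":4.0},
  {"offset":[0,0,4.5],"rot":[0,0,0],"gripper":4.0},
  {"offset":[0,0,7.0],"rot":[0,0,0],"gripper":4.0},
  {"offset":[0,0,7.9],"rot":[0,0,0],"gripper":4.0},
  {"offset":[0,0,7.9],"rot":[0,0,0],"gripper":4.0},
  {"offset":[0,0,7.9],"rot":[0,0,0],"gripper":4.0},
])

```text
time_s: 2.75
eef_pos: [468.7, 189.6, 82.1]
ee_rot: [0.0, 0.741, 0.672, 0.001]
force: [1.1, -0.5, 0.7]
grip_width: 0.468
grip_force: 0.0
```

```bash
python3 -c "
from h import *
st();print(off((468,192,81),-5.5))
c=cam('scene');save(c,'low',(200,260,120,90))"
```

```text
t 2.75 [468.7 189.6  82.1] F [ 1.1 -0.5  0.7] w 39.9 g 0.0 j [ 0.15  0.57  1.78 -0.    0.79  0.25]
(array([ 0.23, -0.09,  0.11]), array([ 0.1, -0. , -0.1]))
```

View pics/low.png

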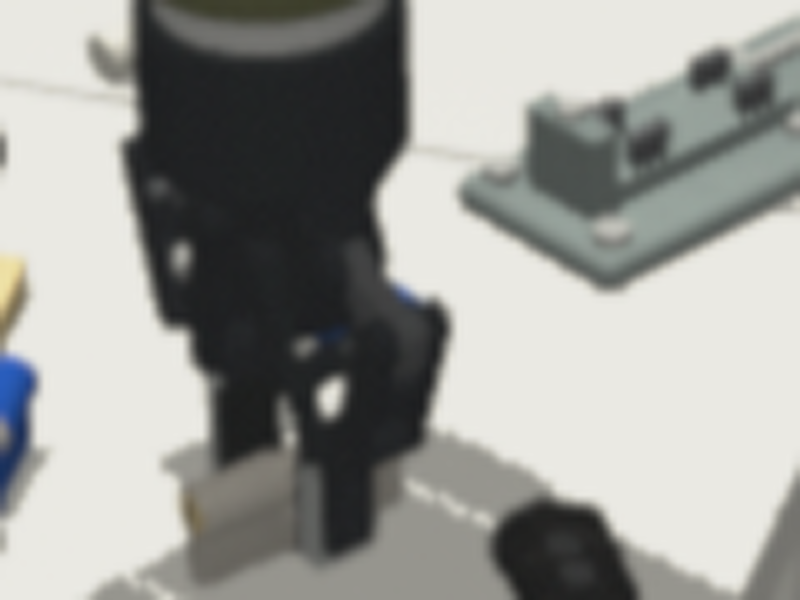

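The fingers straddle the steel cylinder, clear of the fob and the blue one. I'll nudge 2 mm and close.

Request:
step_arm([
  {"offset":[0.2,-0.1,0.1],"rot":[0,0,0],"gripper":4.0},
  {"offset":[0.2,-0.1,0.1],"rot":[0,0,0],"gripper":4.0},
  {"offset":[0.2,-0.1,0.1],"rot":[0,0,0],"gripper":1.0},
  {"offset":[0.2,-0.1,0.1],"rot":[0,0,0],"gripper":1.0},
  {"offset":[0.2,-0.1,0.1],"rot":[0,0,0],"gripper":1.0},
  {"offset":[0.2,-0.1,0.1],"rot":[0,0,0],"gripper":1.0},
  {"offset":[0.2,-0.1,0.1],"rot":[0,0,0],"gripper":1.0},
  {"offset":[0.2,-0.1,0.1],"rot":[0,0,0],"gripper":1.0},
], squeeze=50)

```text
time_s: 3.6
eef_pos: [467.6, 191.9, 80.2]
ee_rot: [0.0, 0.74, 0.672, 0.0]
force: [1.1, 0.7, 5.7]
grip_width: 0.176
grip_force: 49.0
```

```bash
python3 -c "
from h import *
st();print(off((468,192,81),-5.5))"
```

```text
t 3.6 [467.6 191.9  80.2] F [1.1 0.7 5.7] w 15.0 g 48.98297648207517 j [0.16 0.57 1.78 0.   0.79 0.25]
(array([ 0.02,  0.04, -0.08]), array([ 0.1, -0. , -0. ]))
```

```bash
python3 -c "
from h import *
print(off((467.6,192,170),-5.5));print(off((538,-33.8,145),1.2));print(off((538,-33.8,170),1.2))"
```

```text
(array([ 0.02,  0.01, -8.98]), array([ 0.1, -0. , -0. ]))
(array([-21.78,   9.2 ,  -6.47]), array([ 0.1, -0. , -6.7]))
(array([-21.78,   9.2 ,  -8.97]), array([ 0.1, -0. , -6.7]))
```

Request:
step_arm([
  {"offset":[0,0,-1],"rot":[0,0,0],"gripper":1.0},
  {"offset":[0,0,-4],"rot":[0,0,0],"gripper":1.0},
  {"offset":[0,0,-8],"rot":[0,0,0],"gripper":1.0},
  {"offset":[-2,0.8,-9],"rot":[0,0,-1],"gripper":1.0},
  {"offset":[-5.5,2.3,-9],"rot":[0,0,-2],"gripper":1.0},
  {"offset":[-9.5,4,-9],"rot":[0,0,-3],"gripper":1.0},
  {"offset":[-13.5,5.7,-9],"rot":[0,0,-4],"gripper":1.0},
  {"offset":[-17.5,7.4,-9],"rot":[0,0,-5],"gripper":1.0},
  {"offset":[-20.5,8.6,-9],"rot":[0,0,-6.7],"gripper":1.0},
  {"offset":[-21.8,9.2,-8],"rot":[0,0,-6.7],"gripper":1.0},
  {"offset":[-21.8,9.2,-6.5],"rot":[0,0,-6.7],"gripper":1.0},
  {"offset":[-21.8,9.2,-6.5],"rot":[0,0,-6.7],"gripper":1.0},
])

```text
time_s: 4.8
eef_pos: [536.5, -33.5, 142.8]
ee_rot: [-0.002, 0.7, 0.714, -0.001]
force: [-0.5, 0.7, -2.3]
grip_width: 0.176
grip_force: 49.0
```

Request:
step_arm([
  {"offset":[0,0,0],"rot":[0,0,0],"gripper":1.0},
  {"offset":[0,0,0],"rot":[0,0,0],"gripper":1.0},
])

```text
time_s: 5.0
eef_pos: [537.8, -33.4, 145.5]
ee_rot: [0.0, 0.7, 0.714, 0.0]
force: [0.4, 0.0, -2.2]
grip_width: 0.178
grip_force: 49.1
```

```bash
python3 -c "
from h import *
st();print(off((538,-33.8,102),1.2))
c=cam('scene');t=cam('top')
o=np.zeros((600,800,3),np.uint8)
o[:300]=cv2.resize(t['color'][215:275,225:385,::-1],(800,300),interpolation=cv2.INTER_CUBIC)
o[300:,:600]=cv2.resize(c['color'][210:310,250:450,::-1],(600,300),interpolation=cv2.INTER_CUBIC)
cv2.imwrite('pics/hov2.png',o)"
```

```text
t 5.0 [537.8 -33.4 145.5] F [ 0.4  0.  -2.2] w 15.2 g 49.05866584565956 j [-0.28  0.52  1.64  0.    0.98 -0.3 ]
(array([-0.04,  0.01,  4.35]), array([ 0.,  0., -0.]))
```

View pics/hov2.png

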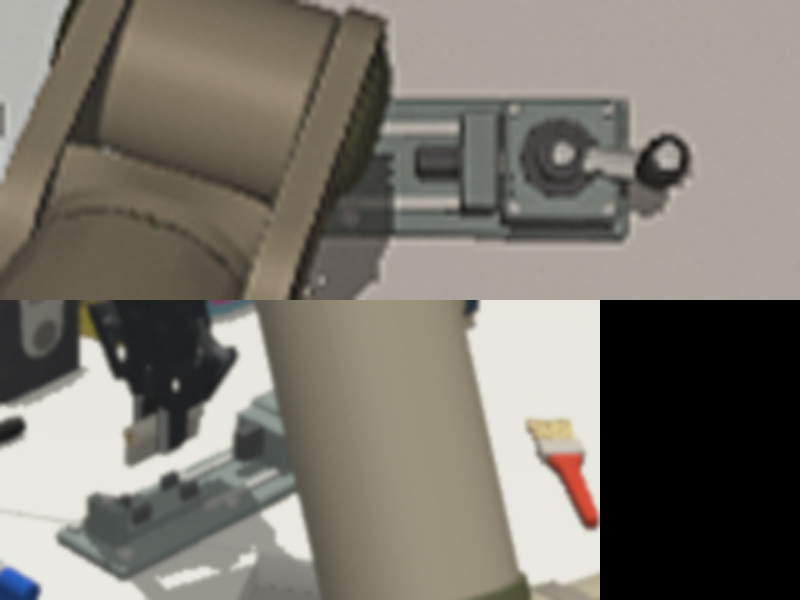

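The held cylinder hangs over the cradle in the scene view, but the arm covers it in the top view. I'll take an enlarged scene crop to check the lateral alignment.

```bash
python3 -c "
from h import *
import pickle
c=cam('scene');save(c,'lat',(265,235,88,66));pickle.dump(c,open('s2.pkl','wb'))"
```

```text
(no output)
```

View pics/lat.png

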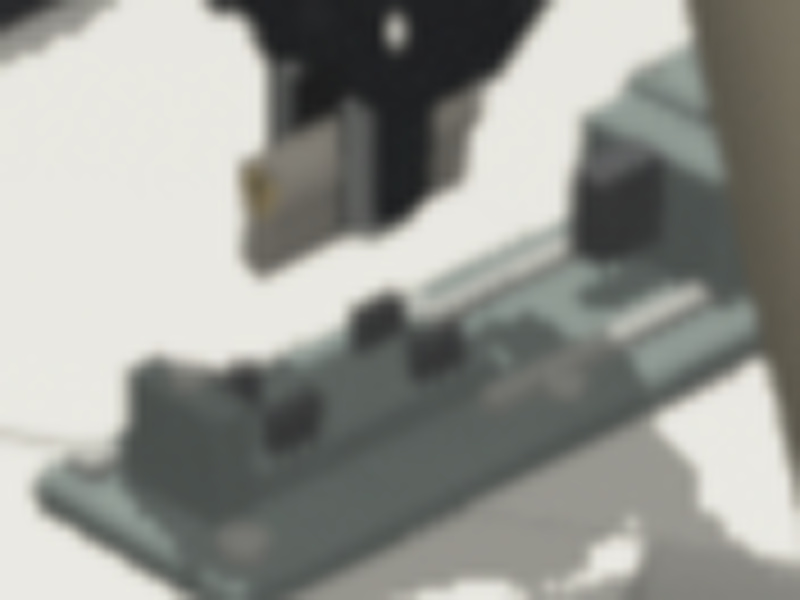

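Run:
```python
from h import *
import pickle
c=pickle.load(open('s2.pkl','rb'))
def pj(p):
    q=c['R']@np.array(p,float)+np.ravel(c['tvec']); return ((q[:2]/q[2]*c['f']+[c['cx'],c['cy']]-[265,235])*800/88).round(0)
O=np.array([539.5,-106.3]); ex=np.array([.0204,-1]); ey=np.array([1,.0204])
def V(x,y,z): return pj([*(O+x*ex+y*ey),z])
for nm,xs in(('L',(-105,-89)),('R',(-56,-40))):
  for s in(-1,1):
    print(nm,s,[V(x,s*y,z) .tolist() for z in(22,34) for x in xs for y in (7.5,11.5)])
print('stop top',[V(-115,y,42).tolist() for y in(-6,6)], 'base corners',[V(x,y,12).tolist() for x in(-135,135) for y in(-38,38)])
T=sense()['eef_pos']; u=T[2]-80.2; C=np.array([T[0],T[1]])+6.5*ex
print('cyl end +y leg bottom',[pj([*(C-34*ex+y*ey),u]).tolist() for y in(-5,5)],'other',pj([*(C+34*ex-5*ey),u]))
```

```text
L -1 [[261.0, 448.0], [273.0, 454.0], [309.0, 424.0], [320.0, 430.0], [261.0, 405.0], [273.0, 411.0], [309.0, 381.0], [321.0, 387.0]]
L 1 [[218.0, 424.0], [207.0, 418.0], [266.0, 401.0], [254.0, 395.0], [218.0, 382.0], [206.0, 376.0], [266.0, 358.0], [254.0, 352.0]]
R -1 [[405.0, 375.0], [416.0, 381.0], [450.0, 352.0], [462.0, 358.0], [406.0, 333.0], [417.0, 339.0], [451.0, 310.0], [463.0, 316.0]]
R 1 [[362.0, 353.0], [350.0, 347.0], [407.0, 330.0], [396.0, 324.0], [362.0, 311.0], [351.0, 305.0], [408.0, 288.0], [397.0, 282.0]]
stop top [[226.0, 389.0], [192.0, 370.0]] base corners [[259.0, 580.0], [41.0, 457.0], [993.0, 194.0], [778.0, 96.0]]
cyl end +y leg bottom [[269.0, 281.0], [240.0, 266.0]] other [469. 185.]
```

Projected rails and cylinder agree with the picture to about 1 mm. Lowering.

Request:
step_arm([
  {"offset":[0,0,1.0],"rot":[0,0,0],"gripper":1.0},
  {"offset":[0,0,2.2],"rot":[0,0,0],"gripper":1.0},
  {"offset":[0,0,2.8],"rot":[0,0,0],"gripper":1.0},
  {"offset":[0,0,3.2],"rot":[0,0,0],"gripper":1.0},
  {"offset":[0,0,3.5],"rot":[0,0,0],"gripper":1.0},
  {"offset":[0,0,3.8],"rot":[0,0,0],"gripper":1.0},
  {"offset":[0,0,3.8],"rot":[0,0,0],"gripper":1.0},
  {"offset":[0,0,3.8],"rot":[0,0,0],"gripper":1.0},
])

```text
time_s: 5.95
eef_pos: [537.9, -34.1, 107.1]
ee_rot: [0.0, 0.7, 0.714, 0.0]
force: [0.4, 0.2, -0.9]
grip_width: 0.176
grip_force: 49.1
```

```bash
python3 -c "
from h import *
st();print(off((538,-33.8,102.2),1.2))"
```

```text
t 5.95 [537.9 -34.1 107.1] F [ 0.4  0.2 -0.9] w 15.0 g 49.06753880524775 j [-0.28  0.58  1.67  0.    0.9  -0.3 ]
(array([0.03, 0.01, 0.49]), array([ 0.,  0., -0.]))
```

Request:
step_arm([
  {"offset":[0,0,0.2],"rot":[0,0,0],"gripper":1.0},
  {"offset":[0,0,0.35],"rot":[0,0,0],"gripper":1.0},
  {"offset":[0,0,0.5],"rot":[0,0,0],"gripper":1.0},
  {"offset":[0,0,0.5],"rot":[0,0,0],"gripper":1.0},
  {"offset":[0,0,0.5],"rot":[0,0,0],"gripper":1.0},
])

```text
time_s: 6.45
eef_pos: [538.3, -34.2, 102.3]
ee_rot: [0.001, 0.7, 0.714, 0.0]
force: [4.8, -0.6, -0.4]
grip_width: 0.173
grip_force: 49.6
```

Request:
step_arm([
  {"offset":[0,0.1,0],"rot":[0,0,0],"gripper":1.0},
  {"offset":[0,0.15,0.05],"rot":[0,0,0],"gripper":1.0},
  {"offset":[0,0.15,0.05],"rot":[0,0,0],"gripper":1.0},
  {"offset":[0,0.15,0.05],"rot":[0,0,0],"gripper":1.0},
])

```text
time_s: 6.85
eef_pos: [539.0, -34.0, 101.7]
ee_rot: [-0.0, 0.7, 0.714, -0.0]
force: [-0.7, -0.4, 5.3]
grip_width: 0.176
grip_force: 49.5
```

Request:
step_arm([
  {"offset":[0,0.15,0.05],"rot":[0,0,0],"gripper":3.0},
  {"offset":[0,0.15,0.05],"rot":[0,0,0],"gripper":3.5},
  {"offset":[0,0.15,0.05],"rot":[0,0,0],"gripper":4.0},
  {"offset":[0,0.15,0.05],"rot":[0,0,0],"gripper":4.0},
])

```text
time_s: 7.25
eef_pos: [540.7, -34.0, 100.8]
ee_rot: [-0.0, 0.7, 0.714, -0.0]
force: [0.3, 0.7, 0.1]
grip_width: 0.467
grip_force: 0.0
```

Request:
step_arm([
  {"offset":[0,0,-2.5],"rot":[0,0,0],"gripper":4.0},
  {"offset":[0,0,-6],"rot":[0,0,0],"gripper":4.0},
  {"offset":[0,0,-10],"rot":[0,0,0],"gripper":4.0},
  {"offset":[0,0,-13],"rot":[0,0,0],"gripper":4.5},
  {"offset":[3,0,-14],"rot":[0,0,0],"gripper":5.0},
  {"offset":[-16,0,-14],"rot":[0,0,0],"gripper":5.0},
  {"offset":[-16,0,-14],"rot":[0,0,0],"gripper":5.0},
  {"offset":[-16,0,-14],"rot":[0,0,0],"gripper":5.0},
  {"offset":[-16,0,-14],"rot":[0,0,0],"gripper":5.0},
  {"offset":[-16,0,-14],"rot":[0,0,0],"gripper":5.0},
  {"offset":[-16,0,-14],"rot":[0,0,0],"gripper":5.0},
])

```text
time_s: 8.35
eef_pos: [543.7, -194.4, 240.6]
ee_rot: [-0.0, 0.7, 0.714, -0.0]
force: [0.1, 0.1, 0.7]
grip_width: 0.585
grip_force: 0.0
```

Run:
```python
from h import *
import pickle
st()
c=cam('scene');t=cam('top');pickle.dump(c,open('s3.pkl','wb'));pickle.dump(t,open('t3.pkl','wb'))
o=np.zeros((600,800,3),np.uint8)
o[:300]=cv2.resize(t['color'][218:278,235:395,::-1],(800,300),interpolation=cv2.INTER_CUBIC)
o[300:,:600]=cv2.resize(c['color'][210:310,250:450,::-1],(600,300),interpolation=cv2.INTER_CUBIC)
cv2.imwrite('pics/placed.png',o)
```

```text
t 8.35 [ 543.7 -194.4  240.6] F [0.1 0.1 0.7] w 50.0 g 0.0 j [-0.55  0.48  1.42  0.    1.24 -0.56]
```

View pics/placed.png

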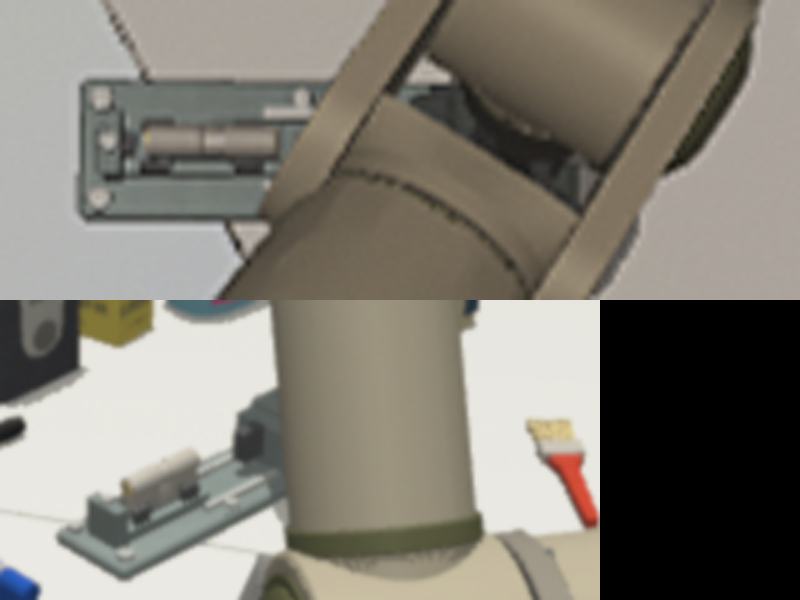

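The cylinder stands between the rails, from crop x 142 to 278 in the top view, with a gap to the stop at about 122. Next I need the sleeve and crank axis.

Run:
```python
from h import *
import pickle
c=pickle.load(open('top.pkl','rb'));t=pickle.load(open('t3.pkl','rb'))
vs,us=np.mgrid[0:480,0:640]
def cloud(c):
    d=np.stack([(us-c['cx'])/c['f'],(vs-c['cy'])/c['f'],np.ones(us.shape)],-1)*c['depth'][...,None]
    return (d-np.ravel(c['tvec']))@c['R']
P=cloud(c)
def seg(P,u0,u1,v0,v1,z0,z1):
    q=P[v0:v1,u0:u1].reshape(-1,3); q=q[(q[:,2]>z0)&(q[:,2]<z1)]
    print(len(q),q.mean(0).round(1),cv2.minEnclosingCircle(q[:,:2].astype(np.float32)),cv2.minAreaRect(q[:,:2].astype(np.float32)))
seg(P,322,342,232,262,64,80)
seg(P,345,370,232,258,112,128)
seg(cloud(t),260,294,240,256,45,65)
for q in((655,78,71),(735,82,119)): print(pt(c,165+q[0]/3.8,225+q[1]/3.8,q[2]))
for y,z in((-244.5,240),(-244.5,152)): print(off((533.8,y,z),1.2))
```

```text
68 [ 539.8 -195.1   69. ] ((539.6507568359375, -195.7640838623047), 12.603384971618652) ((539.10498046875, -195.06796264648438), (24.057758331298828, 20.987407684326172), 2.955089569091797)
65 [ 533.2 -244.2  121.2] ((533.883056640625, -244.73211669921875), 11.56947135925293) ((533.7274169921875, -244.4989471435547), (20.160432815551758, 22.81892967224121), 89.1744384765625)
177 [538.9 -38.6  53. ] ((538.3720092773438, -33.545284271240234), 39.711456298828125) ((539.1217651367188, -33.36632537841797), (17.06662368774414, 79.0586929321289), 1.2624317407608032)
[ 541.13607326 -195.7986686    71.        ]
[ 533.46658905 -245.40065008  119.        ]
(array([-5.12, -1.13,  0.08]), array([-0., -0.,  0.]))
(array([-5.13, -1.12,  8.88]), array([-0., -0.,  0.]))
```

Request:
step_arm([
  {"offset":[-5.1,-1.1,0],"rot":[0,0,0],"gripper":5.0},
  {"offset":[-5.1,-1.1,0],"rot":[0,0,0],"gripper":5.0},
  {"offset":[-5.1,-1.1,0],"rot":[0,0,0],"gripper":5.0},
  {"offset":[-5.1,-1.1,2.5],"rot":[0,0,0],"gripper":5.0},
  {"offset":[-5.1,-1.1,2.5],"rot":[0,0,0],"gripper":5.0},
  {"offset":[-5.1,-1.1,2.5],"rot":[0,0,0],"gripper":5.0},
])

```text
time_s: 9.05
eef_pos: [534.3, -244.0, 216.3]
ee_rot: [-0.0, 0.699, 0.715, 0.0]
force: [-0.0, -0.1, 0.2]
grip_width: 0.588
grip_force: 0.0
```

```bash
python3 -c "
from h import *
st();print(off((533.8,-244.6,152),1.2))"
```

```text
t 9.05 [ 534.3 -244.   216.3] F [-0.  -0.1  0.2] w 50.2 g 0.0 j [-0.63  0.53  1.42  0.    1.2  -0.65]
(array([-0.06, -0.05,  6.43]), array([-0., -0.,  0.]))
```

Request:
step_arm([
  {"offset":[0,-0.1,2],"rot":[0,0,0],"gripper":5.0},
  {"offset":[0,-0.1,4],"rot":[0,0,0],"gripper":5.0},
  {"offset":[0,-0.1,5.5],"rot":[0,0,0],"gripper":5.0},
  {"offset":[0,-0.1,6.4],"rot":[0,0,0],"gripper":5.0},
  {"offset":[0,-0.1,6.4],"rot":[0,0,0],"gripper":4.0},
  {"offset":[0,-0.1,6.4],"rot":[0,0,0],"gripper":3.2},
  {"offset":[0,-0.1,6.4],"rot":[0,0,0],"gripper":2.7},
  {"offset":[0,-0.1,6.4],"rot":[0,0,0],"gripper":2.0},
  {"offset":[0,-0.1,6.4],"rot":[0,0,0],"gripper":1.5},
  {"offset":[0,-0.1,6.4],"rot":[0,0,0],"gripper":1.5},
  {"offset":[0,-0.1,6.4],"rot":[0,0,0],"gripper":1.5},
], squeeze=35)

```text
time_s: 10.15
eef_pos: [533.8, -245.5, 153.3]
ee_rot: [0.002, 0.7, 0.714, 0.0]
force: [3.2, 1.0, 6.2]
grip_width: 0.256
grip_force: 34.6
```

```bash
python3 -c "
from h import *
st()
c=cam('top');save(c,'grip',(290,200,120,90))"
```

```text
t 10.15 [ 533.8 -245.5  153.3] F [3.2 1.  6.2] w 21.8 g 34.636539683733645 j [-0.63  0.6   1.48  0.    1.06 -0.65]
```

```bash
cat > rows.py <<'E'
import sys,json,numpy as np
a,d,n,r=float(sys.argv[1]),float(sys.argv[2]),int(sys.argv[3]),5.0
t=a+d*np.arange(1,n+1)
print('end',t[-1]); print(json.dumps([{"offset":[round(float(-r*(np.cos(q)-np.cos(a))),2),round(float(-r*(np.sin(q)-np.sin(a))),2),0],"rot":[0,0,0],"gripper":1.5} for q in t]))
E
python3 rows.py .155 .1 12; python3 rows.py 1.355 .13 12
```

```text
end 1.3550000000000002
[{"offset": [0.1, -0.49, 0], "rot": [0, 0, 0], "gripper": 1.5}, {"offset": [0.25, -0.97, 0], "rot": [0, 0, 0], "gripper": 1.5}, {"offset": [0.45, -1.43, 0], "rot": [0, 0, 0], "gripper": 1.5}, {"offset": [0.69, -1.86, 0], "rot": [0, 0, 0], "gripper": 1.5}, {"offset": [0.97, -2.27, 0], "rot": [0, 0, 0], "gripper": 1.5}, {"offset": [1.3, -2.65, 0], "rot": [0, 0, 0], "gripper": 1.5}, {"offset": [1.66, -3.0, 0], "rot": [0, 0, 0], "gripper": 1.5}, {"offset": [2.05, -3.31, 0], "rot": [0, 0, 0], "gripper": 1.5}, {"offset": [2.47, -3.58, 0], "rot": [0, 0, 0], "gripper": 1.5}, {"offset": [2.92, -3.8, 0], "rot": [0, 0, 0], "gripper": 1.5}, {"offset": [3.39, -3.98, 0], "rot": [0, 0, 0], "gripper": 1.5}, {"offset": [3.87, -4.11, 0], "rot": [0, 0, 0], "gripper": 1.5}]
end 2.915
[{"offset": [0.64, -0.1, 0], "rot": [0, 0, 0], "gripper": 1.5}, {"offset": [1.29, -0.11, 0], "rot": [0, 0, 0], "gripper": 1.5}, {"offset": [1.94, -0.04, 0], "rot": [0, 0, 0], "gripper": 1.5}, {"offset": [2.57, 0.11, 0], "rot": [0, 0, 0], "gripper": 1.5}, {"offset": [3.17, 0.35, 0], "rot": [0, 0, 0], "gripper": 1.5}, {"offset": [3.74, 0.66, 0], "rot": [0, 0, 0], "gripper": 1.5}, {"offset": [4.27, 1.04, 0], "rot": [0, 0, 0], "gripper": 1.5}, {"offset": [4.74, 1.49, 0], "rot": [0, 0, 0], "gripper": 1.5}, {"offset": [5.15, 1.99, 0], "rot": [0, 0, 0], "gripper": 1.5}, {"offset": [5.49, 2.55, 0], "rot": [0, 0, 0], "gripper": 1.5}, {"offset": [5.76, 3.14, 0], "rot": [0, 0, 0], "gripper": 1.5}, {"offset": [5.94, 3.76, 0], "rot": [0, 0, 0], "gripper": 1.5}]
```

View pics/grip.png

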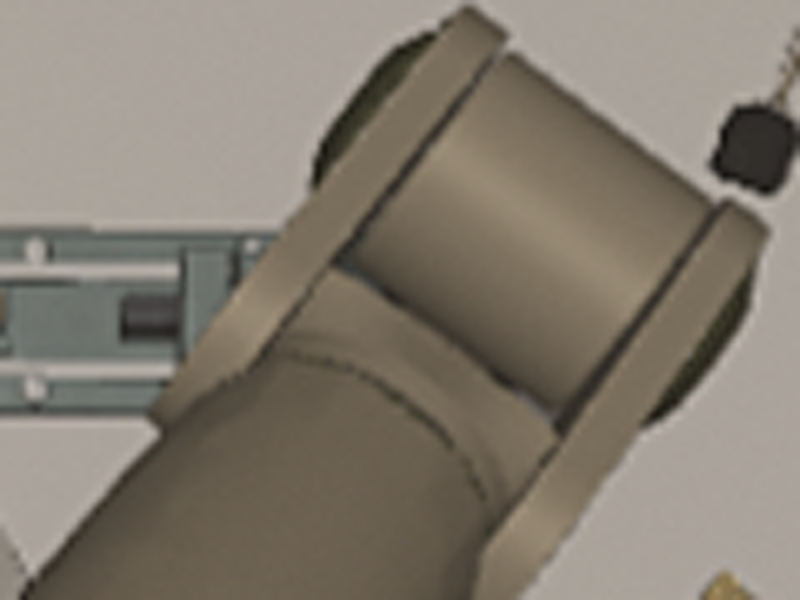

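The arm hides the sleeve, but the jaw nose tip shows at crop (120,318). The grip width of 22 mm confirms the sleeve is held. Winding now.

Request:
step_arm([
  {"offset":[0.1,-0.49,0],"rot":[0,0,0],"gripper":1.5},
  {"offset":[0.25,-0.97,0],"rot":[0,0,0],"gripper":1.5},
  {"offset":[0.45,-1.43,0],"rot":[0,0,0],"gripper":1.5},
  {"offset":[0.69,-1.86,0],"rot":[0,0,0],"gripper":1.5},
  {"offset":[0.97,-2.27,0],"rot":[0,0,0],"gripper":1.5},
  {"offset":[1.3,-2.65,0],"rot":[0,0,0],"gripper":1.5},
])

```text
time_s: 10.8
eef_pos: [507.7, -232.9, 153.3]
ee_rot: [0.003, 0.7, 0.714, 0.001]
force: [10.0, 2.5, 3.3]
grip_width: 0.258
grip_force: 34.6
```

```bash
cat >> h.py <<'E'
def cr(C=(540.5,-195.5)):
    s=sense(); e=s['eef_pos'][:2]-C; ex=np.array([.0204,-1]); ey=np.array([1,.0204])
    a=np.arctan2(-e@ey,e@ex); rad=e/np.linalg.norm(e); tan=-np.sin(a)*ex-np.cos(a)*ey; F=s['force'][:2]
    print('theta',a.round(3),'r',np.linalg.norm(e).round(2),'Frad',(F@rad).round(1),'Ftan(resist<0)',(F@tan).round(1))
E
python3 -c "
from h import *
st();cr()"; python3 rows.py .755 .13 12
```

```text
t 10.8 [ 507.7 -232.9  153.3] F [10.   2.5  3.3] w 22.0 g 34.59522773034223 j [-0.64  0.54  1.58  0.    1.01 -0.66]
theta 0.741 r 49.71 Frad -8.5 Ftan(resist<0) -5.8
end 2.315
[{"offset": [0.47, -0.44, 0], "rot": [0, 0, 0], "gripper": 1.5}, {"offset": [1.0, -0.82, 0], "rot": [0, 0, 0], "gripper": 1.5}, {"offset": [1.58, -1.13, 0], "rot": [0, 0, 0], "gripper": 1.5}, {"offset": [2.18, -1.36, 0], "rot": [0, 0, 0], "gripper": 1.5}, {"offset": [2.82, -1.5, 0], "rot": [0, 0, 0], "gripper": 1.5}, {"offset": [3.46, -1.57, 0], "rot": [0, 0, 0], "gripper": 1.5}, {"offset": [4.11, -1.55, 0], "rot": [0, 0, 0], "gripper": 1.5}, {"offset": [4.75, -1.45, 0], "rot": [0, 0, 0], "gripper": 1.5}, {"offset": [5.38, -1.26, 0], "rot": [0, 0, 0], "gripper": 1.5}, {"offset": [5.97, -1.0, 0], "rot": [0, 0, 0], "gripper": 1.5}, {"offset": [6.52, -0.66, 0], "rot": [0, 0, 0], "gripper": 1.5}, {"offset": [7.03, -0.25, 0], "rot": [0, 0, 0], "gripper": 1.5}]
```

Request:
step_arm([
  {"offset":[0.49,-0.4,0],"rot":[0,0,0],"gripper":1.5},
  {"offset":[1.02,-0.78,0],"rot":[0,0,0],"gripper":1.5},
  {"offset":[1.6,-1.09,0],"rot":[0,0,0],"gripper":1.5},
  {"offset":[2.2,-1.32,0],"rot":[0,0,0],"gripper":1.5},
  {"offset":[2.84,-1.46,0],"rot":[0,0,0],"gripper":1.5},
  {"offset":[3.48,-1.53,0],"rot":[0,0,0],"gripper":1.5},
  {"offset":[4.13,-1.51,0],"rot":[0,0,0],"gripper":1.5},
  {"offset":[4.77,-1.41,0],"rot":[0,0,0],"gripper":1.5},
  {"offset":[5.4,-1.22,0],"rot":[0,0,0],"gripper":1.5},
  {"offset":[5.99,-0.96,0],"rot":[0,0,0],"gripper":1.5},
  {"offset":[6.54,-0.62,0],"rot":[0,0,0],"gripper":1.5},
  {"offset":[7.05,-0.21,0],"rot":[0,0,0],"gripper":1.5},
])

```text
time_s: 12.0
eef_pos: [503.6, -163.7, 153.3]
ee_rot: [0.003, 0.7, 0.714, -0.0]
force: [0.6, -8.3, 4.8]
grip_width: 0.258
grip_force: 34.9
```

```bash
python3 -c "
from h import *
st();cr()"; python3 rows.py 2.315 .13 12
```

```text
t 12.0 [ 503.6 -163.7  153.3] F [ 0.6 -8.3  4.8] w 22.0 g 34.87112736173003 j [-0.54  0.49  1.67 -0.    0.98 -0.55]
theta 2.302 r 48.72 Frad -5.9 Ftan(resist<0) -5.9
end 3.875
[{"offset": [0.45, 0.47, 0], "rot": [0, 0, 0], "gripper": 1.5}, {"offset": [0.83, 0.99, 0], "rot": [0, 0, 0], "gripper": 1.5}, {"offset": [1.14, 1.56, 0], "rot": [0, 0, 0], "gripper": 1.5}, {"offset": [1.38, 2.17, 0], "rot": [0, 0, 0], "gripper": 1.5}, {"offset": [1.54, 2.8, 0], "rot": [0, 0, 0], "gripper": 1.5}, {"offset": [1.61, 3.45, 0], "rot": [0, 0, 0], "gripper": 1.5}, {"offset": [1.6, 4.09, 0], "rot": [0, 0, 0], "gripper": 1.5}, {"offset": [1.5, 4.74, 0], "rot": [0, 0, 0], "gripper": 1.5}, {"offset": [1.32, 5.36, 0], "rot": [0, 0, 0], "gripper": 1.5}, {"offset": [1.06, 5.96, 0], "rot": [0, 0, 0], "gripper": 1.5}, {"offset": [0.73, 6.52, 0], "rot": [0, 0, 0], "gripper": 1.5}, {"offset": [0.33, 7.03, 0], "rot": [0, 0, 0], "gripper": 1.5}]
```

Request:
step_arm([
  {"offset":[0.43,0.47,0],"rot":[0,0,0],"gripper":1.5},
  {"offset":[0.8,0.99,0],"rot":[0,0,0],"gripper":1.5},
  {"offset":[1.1,1.56,0],"rot":[0,0,0],"gripper":1.5},
  {"offset":[1.34,2.17,0],"rot":[0,0,0],"gripper":1.5},
  {"offset":[1.5,2.8,0],"rot":[0,0,0],"gripper":1.5},
  {"offset":[1.57,3.45,0],"rot":[0,0,0],"gripper":1.5},
  {"offset":[1.56,4.09,0],"rot":[0,0,0],"gripper":1.5},
  {"offset":[1.46,4.74,0],"rot":[0,0,0],"gripper":1.5},
  {"offset":[1.28,5.36,0],"rot":[0,0,0],"gripper":1.5},
  {"offset":[1.02,5.96,0],"rot":[0,0,0],"gripper":1.5},
  {"offset":[0.69,6.52,0],"rot":[0,0,0],"gripper":1.5},
  {"offset":[0.29,7.03,0],"rot":[0,0,0],"gripper":1.5},
])

```text
time_s: 13.2
eef_pos: [573.3, -157.1, 153.3]
ee_rot: [-0.0, 0.7, 0.714, 0.001]
force: [-3.0, 6.3, 11.6]
grip_width: 0.259
grip_force: 35.6
```

```bash
python3 -c "
from h import *
st();cr()"; python3 rows.py 3.875 .13 12; python3 rows.py 5.435 .1 12
```

```text
t 13.2 [ 573.3 -157.1  153.3] F [-3.   6.3 11.6] w 22.1 g 35.601834258359304 j [-0.46  0.61  1.46  0.    1.07 -0.49]
theta -2.414 r 50.45 Frad 2.8 Ftan(resist<0) -6.4
end 5.4350000000000005
[{"offset": [-0.47, 0.45, 0], "rot": [0, 0, 0], "gripper": 1.5}, {"offset": [-0.99, 0.84, 0], "rot": [0, 0, 0], "gripper": 1.5}, {"offset": [-1.55, 1.16, 0], "rot": [0, 0, 0], "gripper": 1.5}, {"offset": [-2.15, 1.4, 0], "rot": [0, 0, 0], "gripper": 1.5}, {"offset": [-2.78, 1.57, 0], "rot": [0, 0, 0], "gripper": 1.5}, {"offset": [-3.43, 1.64, 0], "rot": [0, 0, 0], "gripper": 1.5}, {"offset": [-4.08, 1.64, 0], "rot": [0, 0, 0], "gripper": 1.5}, {"offset": [-4.72, 1.55, 0], "rot": [0, 0, 0], "gripper": 1.5}, {"offset": [-5.35, 1.38, 0], "rot": [0, 0, 0], "gripper": 1.5}, {"offset": [-5.95, 1.13, 0], "rot": [0, 0, 0], "gripper": 1.5}, {"offset": [-6.51, 0.8, 0], "rot": [0, 0, 0], "gripper": 1.5}, {"offset": [-7.02, 0.4, 0], "rot": [0, 0, 0], "gripper": 1.5}]
end 6.635
[{"offset": [-0.36, -0.35, 0], "rot": [0, 0, 0], "gripper": 1.5}, {"offset": [-0.68, -0.73, 0], "rot": [0, 0, 0], "gripper": 1.5}, {"offset": [-0.96, -1.14, 0], "rot": [0, 0, 0], "gripper": 1.5}, {"offset": [-1.2, -1.58, 0], "rot": [0, 0, 0], "gripper": 1.5}, {"offset": [-1.39, -2.04, 0], "rot": [0, 0, 0], "gripper": 1.5}, {"offset": [-1.54, -2.52, 0], "rot": [0, 0, 0], "gripper": 1.5}, {"offset": [-1.64, -3.01, 0], "rot": [0, 0, 0], "gripper": 1.5}, {"offset": [-1.69, -3.51, 0], "rot": [0, 0, 0], "gripper": 1.5}, {"offset": [-1.69, -4.01, 0], "rot": [0, 0, 0], "gripper": 1.5}, {"offset": [-1.64, -4.51, 0], "rot": [0, 0, 0], "gripper": 1.5}, {"offset": [-1.54, -5.0, 0], "rot": [0, 0, 0], "gripper": 1.5}, {"offset": [-1.39, -5.47, 0], "rot": [0, 0, 0], "gripper": 1.5}]
```

Request:
step_arm([
  {"offset":[-0.47,0.45,-0.05],"rot":[0,0,0],"gripper":1.5},
  {"offset":[-0.99,0.84,-0.1],"rot":[0,0,0],"gripper":1.5},
  {"offset":[-1.55,1.16,-0.1],"rot":[0,0,0],"gripper":1.5},
  {"offset":[-2.15,1.4,-0.1],"rot":[0,0,0],"gripper":1.5},
  {"offset":[-2.78,1.57,-0.1],"rot":[0,0,0],"gripper":1.5},
  {"offset":[-3.43,1.64,-0.1],"rot":[0,0,0],"gripper":1.5},
  {"offset":[-4.08,1.64,-0.1],"rot":[0,0,0],"gripper":1.5},
  {"offset":[-4.72,1.55,-0.1],"rot":[0,0,0],"gripper":1.5},
  {"offset":[-5.35,1.38,-0.1],"rot":[0,0,0],"gripper":1.5},
  {"offset":[-5.95,1.13,-0.1],"rot":[0,0,0],"gripper":1.5},
  {"offset":[-6.51,0.8,-0.1],"rot":[0,0,0],"gripper":1.5},
  {"offset":[-7.02,0.4,-0.1],"rot":[0,0,0],"gripper":1.5},
])

```text
time_s: 14.4
eef_pos: [579.8, -228.4, 153.5]
ee_rot: [0.002, 0.7, 0.714, 0.001]
force: [10.5, -0.6, -2.0]
grip_width: 0.261
grip_force: 34.4
```

```bash
python3 -c "
from h import *
st();cr()"
```

```text
t 14.4 [ 579.8 -228.4  153.5] F [10.5 -0.6 -2. ] w 22.3 g 34.431901544530774 j [-0.56  0.67  1.36  0.    1.11 -0.58]
theta -0.854 r 51.25 Frad 8.4 Ftan(resist<0) -6.3
```

Request:
step_arm([
  {"offset":[-0.36,-0.29,0],"rot":[0,0,0],"gripper":1.5},
  {"offset":[-0.68,-0.66,0],"rot":[0,0,0],"gripper":1.5},
  {"offset":[-0.96,-1.07,0],"rot":[0,0,0],"gripper":1.5},
  {"offset":[-1.2,-1.51,0],"rot":[0,0,0],"gripper":1.5},
  {"offset":[-1.39,-1.97,0],"rot":[0,0,0],"gripper":1.5},
  {"offset":[-1.54,-2.45,0],"rot":[0,0,0],"gripper":1.5},
  {"offset":[-1.64,-2.94,0],"rot":[0,0,0],"gripper":1.5},
  {"offset":[-1.69,-3.44,0],"rot":[0,0,0],"gripper":1.5},
  {"offset":[-1.69,-3.94,0],"rot":[0,0,0],"gripper":1.5},
  {"offset":[-1.64,-4.44,0],"rot":[0,0,0],"gripper":1.5},
  {"offset":[-1.54,-4.93,0],"rot":[0,0,0],"gripper":1.5},
  {"offset":[-1.39,-5.4,0],"rot":[0,0,0],"gripper":1.5},
])

```text
time_s: 15.6
eef_pos: [525.3, -243.3, 153.5]
ee_rot: [0.002, 0.7, 0.714, 0.001]
force: [6.9, -0.9, -1.5]
grip_width: 0.256
grip_force: 34.6
```

```bash
python3 - <<'E'
from h import *
import pickle
st();cr()
t=cam('top');c=cam('scene')
o=np.zeros((600,800,3),np.uint8)
o[:300]=cv2.resize(t['color'][218:278,235:395,::-1],(800,300),interpolation=cv2.INTER_CUBIC)
o[300:,:600]=cv2.resize(c['color'][210:310,250:450,::-1],(600,300),interpolation=cv2.INTER_CUBIC)
cv2.imwrite('pics/mid.png',o)
E
python3 rows.py 6.635 .08 8
```

```text
t 15.6 [ 525.3 -243.3  153.5] F [ 6.9 -0.9 -1.5] w 21.9 g 34.61702860150581 j [-0.64  0.58  1.51  0.    1.05 -0.66]
theta 0.328 r 50.14 Frad -1.3 Ftan(resist<0) -6.8
end 7.2749999999999995
[{"offset": [0.15, -0.37, 0], "rot": [0, 0, 0], "gripper": 1.5}, {"offset": [0.33, -0.73, 0], "rot": [0, 0, 0], "gripper": 1.5}, {"offset": [0.54, -1.07, 0], "rot": [0, 0, 0], "gripper": 1.5}, {"offset": [0.78, -1.39, 0], "rot": [0, 0, 0], "gripper": 1.5}, {"offset": [1.04, -1.69, 0], "rot": [0, 0, 0], "gripper": 1.5}, {"offset": [1.33, -1.97, 0], "rot": [0, 0, 0], "gripper": 1.5}, {"offset": [1.63, -2.23, 0], "rot": [0, 0, 0], "gripper": 1.5}, {"offset": [1.96, -2.46, 0], "rot": [0, 0, 0], "gripper": 1.5}]
```

View pics/mid.png

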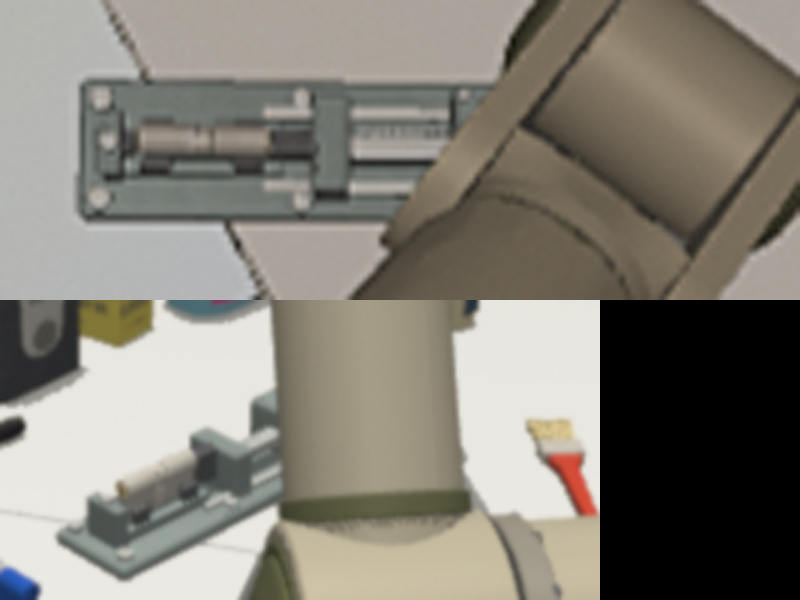

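The jaw nose is at the cylinder, which spans crop x 138 to 270, and has started pushing it towards the stop. From here I go in small steps and watch the tangential force.

Request:
step_arm([
  {"offset":[0.09,-0.23,0],"rot":[0,0,0],"gripper":1.5},
  {"offset":[0.19,-0.46,0],"rot":[0,0,0],"gripper":1.5},
  {"offset":[0.3,-0.68,0],"rot":[0,0,0],"gripper":1.5},
  {"offset":[0.42,-0.9,0],"rot":[0,0,0],"gripper":1.5},
])

```text
time_s: 16.1
eef_pos: [516.4, -239.2, 153.4]
ee_rot: [0.001, 0.7, 0.714, 0.001]
force: [7.8, 1.3, -1.9]
grip_width: 0.255
grip_force: 34.8
```

```bash
python3 -c "
from h import *
st();cr()"; python3 rows.py 6.835 .05 4;python3 rows.py 7.035 .05 4;python3 rows.py 7.235 .05 4;python3 rows.py 7.435 .05 4;python3 rows.py 7.635 .05 4;python3 rows.py 7.835 .05 4;python3 rows.py 8.035 .05 4
```

```text
t 16.1 [ 516.4 -239.2  153.4] F [ 7.8  1.3 -1.9] w 21.8 g 34.75401064663956 j [-0.64  0.56  1.54  0.    1.03 -0.66]
theta 0.524 r 49.91 Frad -4.9 Ftan(resist<0) -6.2
end 7.035
[{"offset": [0.14, -0.21, 0], "rot": [0, 0, 0], "gripper": 1.5}, {"offset": [0.28, -0.41, 0], "rot": [0, 0, 0], "gripper": 1.5}, {"offset": [0.44, -0.61, 0], "rot": [0, 0, 0], "gripper": 1.5}, {"offset": [0.61, -0.79, 0], "rot": [0, 0, 0], "gripper": 1.5}]
end 7.235
[{"offset": [0.18, -0.18, 0], "rot": [0, 0, 0], "gripper": 1.5}, {"offset": [0.36, -0.35, 0], "rot": [0, 0, 0], "gripper": 1.5}, {"offset": [0.55, -0.51, 0], "rot": [0, 0, 0], "gripper": 1.5}, {"offset": [0.75, -0.66, 0], "rot": [0, 0, 0], "gripper": 1.5}]
end 7.4350000000000005
[{"offset": [0.21, -0.14, 0], "rot": [0, 0, 0], "gripper": 1.5}, {"offset": [0.42, -0.27, 0], "rot": [0, 0, 0], "gripper": 1.5}, {"offset": [0.64, -0.39, 0], "rot": [0, 0, 0], "gripper": 1.5}, {"offset": [0.87, -0.5, 0], "rot": [0, 0, 0], "gripper": 1.5}]
end 7.635
[{"offset": [0.23, -0.1, 0], "rot": [0, 0, 0], "gripper": 1.5}, {"offset": [0.47, -0.18, 0], "rot": [0, 0, 0], 
[... 234 characters left out ...]
49, -0.08, 0], "rot": [0, 0, 0], "gripper": 1.5}, {"offset": [0.74, -0.11, 0], "rot": [0, 0, 0], "gripper": 1.5}, {"offset": [0.99, -0.12, 0], "rot": [0, 0, 0], "gripper": 1.5}]
end 8.035
[{"offset": [0.25, 0.0, 0], "rot": [0, 0, 0], "gripper": 1.5}, {"offset": [0.5, 0.02, 0], "rot": [0, 0, 0], "gripper": 1.5}, {"offset": [0.75, 0.04, 0], "rot": [0, 0, 0], "gripper": 1.5}, {"offset": [1.0, 0.08, 0], "rot": [0, 0, 0], "gripper": 1.5}]
end 8.235
[{"offset": [0.24, 0.05, 0], "rot": [0, 0, 0], "gripper": 1.5}, {"offset": [0.49, 0.11, 0], "rot": [0, 0, 0], "gripper": 1.5}, {"offset": [0.72, 0.19, 0], "rot": [0, 0, 0], "gripper": 1.5}, {"offset": [0.96, 0.28, 0], "rot": [0, 0, 0], "gripper": 1.5}]
```

Request:
step_arm([
  {"offset":[0.14,-0.21,0],"rot":[0,0,0],"gripper":1.5},
  {"offset":[0.28,-0.41,0],"rot":[0,0,0],"gripper":1.5},
  {"offset":[0.44,-0.61,0],"rot":[0,0,0],"gripper":1.5},
  {"offset":[0.61,-0.79,0],"rot":[0,0,0],"gripper":1.5},
])

```text
time_s: 16.5
eef_pos: [508.5, -233.3, 153.4]
ee_rot: [0.002, 0.7, 0.714, 0.001]
force: [6.8, -0.9, -1.5]
grip_width: 0.256
grip_force: 34.7
```

```bash
python3 -c "
from h import *
st();cr()"
```

```text
t 16.5 [ 508.5 -233.3  153.4] F [ 6.8 -0.9 -1.5] w 21.9 g 34.68496303190477 j [-0.64  0.55  1.57  0.    1.02 -0.66]
theta 0.723 r 49.57 Frad -3.7 Ftan(resist<0) -5.8
```

Request:
step_arm([
  {"offset":[0.18,-0.18,0],"rot":[0,0,0],"gripper":1.5},
  {"offset":[0.36,-0.35,0],"rot":[0,0,0],"gripper":1.5},
  {"offset":[0.55,-0.51,0],"rot":[0,0,0],"gripper":1.5},
  {"offset":[0.75,-0.66,0],"rot":[0,0,0],"gripper":1.5},
])

```text
time_s: 16.9
eef_pos: [502.0, -226.3, 153.5]
ee_rot: [0.002, 0.7, 0.714, 0.001]
force: [10.8, -3.4, -3.1]
grip_width: 0.257
grip_force: 34.6
```

```bash
python3 -c "
from h import *
st();cr()"
```

```text
t 16.9 [ 502.  -226.3  153.5] F [10.8 -3.4 -3.1] w 22.0 g 34.56895259451812 j [-0.64  0.53  1.6   0.    1.01 -0.66]
theta 0.916 r 49.32 Frad -6.3 Ftan(resist<0) -9.4
```

Ftan stiffened from 5.9 to 9.4 N, which means about 20 N of squeeze. One small step to confirm.

Request:
step_arm([
  {"offset":[0.12,-0.08,0],"rot":[0,0,0],"gripper":1.5},
  {"offset":[0.21,-0.14,0],"rot":[0,0,0],"gripper":1.5},
])

```text
time_s: 17.1
eef_pos: [500.7, -224.4, 153.5]
ee_rot: [0.002, 0.7, 0.714, 0.001]
force: [9.9, -3.7, -4.5]
grip_width: 0.257
grip_force: 34.5
```

Run:
```python
from h import *
st();cr()
t=cam('top');save(t,'clamp',(245,218,80,60))
```

```text
t 17.1 [ 500.7 -224.4  153.5] F [ 9.9 -3.7 -4.5] w 21.9 g 34.50255794484747 j [-0.64  0.52  1.61  0.    1.   -0.66]
theta 0.963 r 49.22 Frad -5.9 Ftan(resist<0) -8.8
```

View pics/clamp.png

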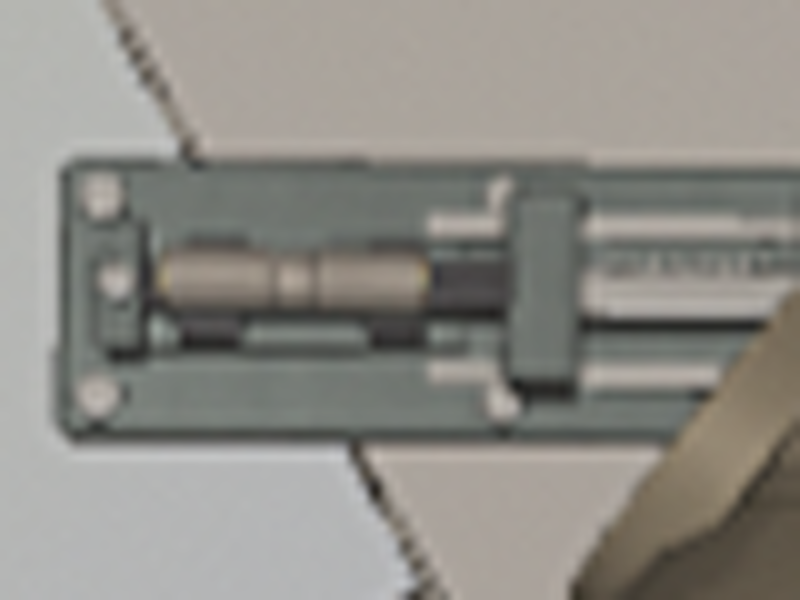

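The cylinder's left end, at about 155, meets the stop, and the jaw nose is on its right end at 430. One more small step.

Request:
step_arm([
  {"offset":[0.11,-0.05,0],"rot":[0,0,0],"gripper":1.5},
  {"offset":[0.22,-0.11,0],"rot":[0,0,0],"gripper":1.5},
])

```text
time_s: 17.35
eef_pos: [499.5, -222.6, 153.5]
ee_rot: [0.003, 0.7, 0.714, 0.0]
force: [9.8, -5.2, -4.8]
grip_width: 0.255
grip_force: 34.5
```

Run:
```python
from h import *
st();cr()
```

```text
t 17.35 [ 499.5 -222.6  153.5] F [ 9.8 -5.2 -4.8] w 21.8 g 34.49405412412489 j [-0.63  0.52  1.61 -0.    1.   -0.65]
theta 1.008 r 49.13 Frad -5.3 Ftan(resist<0) -9.8
```

Ftan is 9.8 N, about 24 N of squeeze. Releasing and backing straight up.

Request:
step_arm([
  {"offset":[0,0,0],"rot":[0,0,0],"gripper":4.5},
  {"offset":[0,0,0],"rot":[0,0,0],"gripper":4.5},
  {"offset":[0,0,0],"rot":[0,0,0],"gripper":4.5},
  {"offset":[0,0,0],"rot":[0,0,0],"gripper":4.5},
  {"offset":[0,0,-2],"rot":[0,0,0],"gripper":4.5},
  {"offset":[0,0,-5],"rot":[0,0,0],"gripper":4.5},
  {"offset":[0,0,-8],"rot":[0,0,0],"gripper":4.5},
  {"offset":[0,0,-11],"rot":[0,0,0],"gripper":4.5},
  {"offset":[0,0,-12],"rot":[0,0,0],"gripper":4.5},
  {"offset":[0,0,-12],"rot":[0,0,0],"gripper":4.5},
])

```text
time_s: 18.35
eef_pos: [498.4, -221.6, 273.7]
ee_rot: [0.001, 0.7, 0.714, 0.0]
force: [-0.1, 0.4, -1.4]
grip_width: 0.526
grip_force: 0.0
```

Request:
step_arm([
  {"offset":[-4,-4,0],"rot":[0,0,0],"gripper":4.5},
  {"offset":[-8,-8,0],"rot":[0,0,0],"gripper":4.5},
  {"offset":[-12,-12,0],"rot":[0,0,0],"gripper":4.5},
  {"offset":[-16,-16,0],"rot":[0,0,0],"gripper":4.5},
  {"offset":[-18,-18,0],"rot":[0,0,0],"gripper":4.5},
  {"offset":[-18,-18,0],"rot":[0,0,0],"gripper":4.5},
  {"offset":[-18,-18,0],"rot":[0,0,0],"gripper":4.5},
  {"offset":[-18,-18,0],"rot":[0,0,0],"gripper":4.5},
  {"offset":[-18,-18,0],"rot":[0,0,0],"gripper":4.5},
])

```text
time_s: 19.25
eef_pos: [322.8, -404.1, 272.5]
ee_rot: [-0.0, 0.699, 0.715, 0.0]
force: [-0.3, 0.1, 0.4]
grip_width: 0.526
grip_force: 0.0
```

Run:
```python
from h import *
st()
t=cam('top')
vs,us=np.mgrid[0:480,0:640]
d=np.stack([(us-t['cx'])/t['f'],(vs-t['cy'])/t['f'],np.ones(us.shape)],-1)*t['depth'][...,None]
P=(d-np.ravel(t['tvec']))@t['R']
m=(P[...,2]>112)&(P[...,2]<128)&(np.hypot(P[...,0]-540.5,P[...,1]+195.5)<75)
q=P[m]; S=q.mean(0); e=S[:2]-[540.5,-195.5]; print('sleeve',len(q),S.round(1),'theta',np.arctan2(-e@[1,.0204],e@[.0204,-1])+2*np.pi)
m=(P[...,2]>48)&(P[...,2]<62)&(us>255)&(us<300)&(vs>235)&(vs<260); print(cv2.minAreaRect(P[m][:,:2].astype(np.float32)),P[m].mean(0))
```

```text
t 19.25 [ 322.8 -404.1  272.5] F [-0.3  0.1  0.4] w 44.9 g 0.0 j [-1.12  0.32  1.57  0.    1.25 -1.15]
sleeve 69 [ 497.7 -221.5  120.1] theta 7.3283371643115425
((538.0964965820312, -40.007843017578125), (50.59380340576172, 112.85950469970703), 1.2361745834350586) [539.24813231 -49.87961811  53.07130987]
```

```bash
python3 -c "
from rig import *
print(finish_job())"
```

```text
the job is handed in; nothing more can be done
None
```

The steel cylinder stands in the cradle, clamped against the end stop at roughly 24 N judged from the handle force; the handle is released, nothing else was deliberately touched, and the job was handed in at about 19 s.

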